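Complete the camera tray and hold it up level

ROBOT

A 7-joint arm with a two-finger parallel gripper is mounted at the origin on the work surface. World frame = base frame: x ahead of the robot, y to its left, z up, the work surface at z = 0. Lengths are in m, angles in rad, forces in N, time in s.
With the tool pointing down it reaches from about 0.35 to 0.9 m from the base axis. Payload 8.1 kg.
Tool frame: the origin (TCP) lies on the centre line of the jaws, within the pads' length; the fingertips stand 17 mm ahead of it and the grasp point (between the pads) lies 2 mm behind it; z points along the fingers, x is the direction in which the jaws open and shut, and the axes are right-handed (so a half turn about z gives the same grasp; the last joint's range is limited). The gripper opens to 92 mm and grips with 3 to 60 N. Pads are 19 mm wide; open, the fingers measure 130 mm over their backs; the gripper's body (75 mm by 190 mm) begins 47 mm behind the grasp point.
Start: joints at [1.052, 0.434, 0.025, 1.573, -0.012, 1.134, -0.075], TCP at [0.252, -0.572, 0.244] pointing down, gripper open.
Joint ranges: [-2.62, 2.62], [-0.44, 2.09], [-1.27, 1.32], [0.08, 2.57], [-1.32, 4.46], [0.12, 2], [-2.74, 2.74]. Speed limits (rad/s): [2.22, 2.22, 3.01, 3.01, 3.14, 3.14, 3.14].

INTERFACE

Orientations are given as a unit quaternion [w, x, y, z].
In Python, from plant import r gives the robot as it stands.
- The arm moves only by the shell command python3 -m inch 'ROWS'. ROWS is JSON, a list that holds one entry, the list of rows, each a list of 7 numbers: the opening, from 0 (shut) to 1 (fully open), then the shift along the tool's x, y, z in cm, then the turn, a rotation vector about the tool's x, y, z in rad. A call has 1 to 12 rows; each row is the pose to reach, as a shift and turn from the pose commanded when the call began, along the tool's axes at that moment; what a row does not reach only later rows make up. A row lasts 1/10 s, in which the tool goes at most 50 mm and 8.59 degrees, less where a joint would pass 70% of its speed; a pose out of reach is approached as far as the arm can. A call with a gripper value outside its range is refused whole. The fingers move at their own pace and stop on an object; the grip force is fixed at half the most. Time passes only in rows, so rows that repeat a pose let the fingers close. It gives the time, the measured TCP pose, the force and the opening at its end, in the units of the state.
- r.sense(): the state, without advancing time (a new reading comes with each control period).
- r.get_image(name): name is "scene" or "side" or "wrist"; returns a dict with "frame" (420x560x3 uint8, red, green, blue), "range_z" (420x560 float32, m along the optical axis (not along the pixel's ray), 0 where there is no reading), "intrinsics" (3x3 intrinsics, pixels), "D" ([k1, k2, p1, p2, k3] as OpenCV has them; the pictures are not rectified), "world_from_camera" (4x4, takes a point from camera to world coordinates); the wrist camera has in their place "mount" (4x4, takes a point from camera to tool coordinates, whose origin is the TCP and whose axes are the tool frame's). Camera axes: x right, y down, z forward; pixel columns grow to the right and rows downward; lengths in m; the calibration is good to about 2 mm. A picture is of the moment at which its call begins: read the wrist's pose just before it.
- r.close_job(): hands the job in, once; it reports no verdict.
The state is a dict: "time": time; "joints": joint angles; "qd": joint speeds; "effort": joint torques, N m; "position": TCP position; "tool_rot": TCP orientation; "contact_force": force on the tool from outside, world axes, zero at the start; "wrist_torque": the same for the moment, N m; "width": opening from 0.0 (shut) to 1.0 (fully open).
Only numpy, scipy, OpenCV 4.12 (cv2) and the standard library are available. Lean on these libraries where they do the work, as an engineer would, in place of code of your own. Each camera call takes 0.05 s, during which the arm holds its last target. There are 200 camera calls.

TASK

Finish packing the coral-red tray of camera modules: take the loose camera module from the grey rubber mat, lower it lens-up into the tray's one empty pocket and press it down until you feel it sit on the pocket's bottom, then let go of it. Then take hold of the tray and lift it straight up, about 12 cm clear of the desk, and keep it there level and still for a colleague to take, with all four modules in their pockets; finish while still holding it up, do not put it down. Never let the tray tip noticeably, and leave the other things on the desk where they are.

Things in the scene. Friction and masses are not known exactly. Their poses are not given: they have to be found in the camera images.
- tray: Stiff coral-red tray loose on the desk, 220 (its x) x 60 (y) x 28 mm high, 0.14 to 0.24 kg; origin: centre of underside. Its waist (middle 44 of the length) is solid and 50 wide, a finger notch in each side: grip here, closing along y, 40 N is safe. Pockets at x = -87, -45, 45, 87: 32 (x) x 42 (y), 14 deep, chamfered; one, not always the same, is empty. Packed modules reach 54 above the desk.
- pocket1 (a point): Centre of the pocket's floor at x = -87 in the tray's frame, 14 above the tray's underside (axes as the tray's).
- pocket2 (a point): The same for the pocket at x = -45.
- pocket3 (a point): The same for the pocket at x = +45.
- pocket4 (a point): The same for the pocket at x = +87.
- camera: Loose black camera module, lens up on the mat, 40 to 100 g. Origin: centre of underside. Base 28 (x) x 38 (y) x 10 mm high; square mount 20 x 20 from 10 to 33 high: grip it here, closing along y; lens 19 across up to 40. Fits a pocket with 2 mm play all round, its y along the tray's, either way round; seated, its underside is on the pocket floor, 6 to 15 N of press is felt.
- camera_a: A module just like the loose one, already packed in some pocket of the tray. Origin: centre of its underside.
- camera_b: Another packed module, the same.
- camera_c: Another packed module, the same.
- mat: Thin light-grey rubber work mat, 180 x 150 x 2 mm thick, fixed to the desk. Origin: centre of its underside.
- lens: Bystander: a bare steel lens, 26 across, 22 high, standing on the mat beside the loose module. Origin: centre of its underside.
- adaptor: Bystander: a small steel plug adaptor, 18 across, 30 high, standing on the mat. Origin: centre of its underside.
- boxcam_a: Bystander: a black box camera with a dark red top, 40 x 40 x 40, near the mat's robot side. Origin: centre of its underside.
- boxcam_b: Bystander: a second such box camera, 40 x 40 x 40, past the tray's +x end. Origin: centre of its underside.
- converter: Bystander: a dark metal signal converter, 100 x 65 x 24, lying on the two stacked brown cartons (170 x 130, together 90 high) at the left. Origin: centre of its underside.
- mug: Bystander: white mug, 80 across, 95 high, at the right. Origin: centre of its underside.
- screwdriver: Bystander: screwdriver 170 long, lying at the right. Origin: centre of its underside.

How it is judged:
By the outcome, as a careful person would: the job done as asked, in the order asked, and still so for the second after the job is handed in, while the arm keeps its last pose, push and grip.
It also fails if it takes over 53 s, if anything falls off the work surface, if the arm or the gripper's body presses on something with over 40 N, if the wrist force passes 120 N, or if a joint passes its speed limit or range.

## Working session

There is one attempt and no reset: what is moved stays moved. The work goes in short steps, Python scripts to look and compute and a shell command to move; the robot and the scene stay as the last step left them, time stands still between calls to the robot, and variables do not carry over. Pictures are saved under pics/ and viewed, about 8 in all and at most 12, crops included, and the job is handed in when it is done.

```bash
mkdir -p pics
cat > h.py <<'E'
import numpy as np, cv2
from plant import r
from scipy.spatial.transform import Rotation as R
def T():
    s=r.sense(); q=s["tool_rot"]; M=np.eye(4); M[:3,:3]=R.from_quat([q[1],q[2],q[3],q[0]]).as_matrix(); M[:3,3]=s["position"]; return M
def cloud(name):
    M=T() if name=="wrist" else None
    d=r.get_image(name); z=d["range_z"]; K=d["intrinsics"]; h,w=z.shape
    v,u=np.mgrid[:h,:w]; p=np.stack([u.ravel(),v.ravel()],1).astype(np.float64)
    n=cv2.undistortPoints(p[:,None],np.array(K,float),np.array(d["D"],float)).reshape(h,w,2)
    c=np.dstack([n[...,0]*z,n[...,1]*z,z])
    W=(M@np.array(d["mount"])) if name=="wrist" else np.array(d["world_from_camera"])
    P=c@W[:3,:3].T+W[:3,3]; P[z==0]=np.nan
    return d["frame"],P,W
def save(n,f): cv2.imwrite("pics/"+n,cv2.cvtColor(f,cv2.COLOR_RGB2BGR))
E
python3 - <<'E'
from h import *
s=r.sense(); print(s["position"],s["tool_rot"],s["width"],s["time"])
print(T()[:3,:3].round(3))
fs=[]
for n in ("scene","side"):
    f,P,W=cloud(n); np.savez(n+".npz",f=f,P=P); fs.append(f)
    print(n,W.round(3).tolist())
save("a.png",cv2.resize(np.vstack(fs),None,fx=.71,fy=.71) if 0 else fs[0]); save("b.png",fs[1])
E
```

```text
[ 0.25218754 -0.57132058  0.24292344] [-3.68685086e-04  8.37810872e-01 -5.45959961e-01 -7.26587858e-04] 1.0018037458597928 0.0
[[ 0.404 -0.915 -0.001]
 [-0.915 -0.404  0.001]
 [-0.002  0.    -1.   ]]
scene [[0.557, 0.584, -0.59, 1.238], [0.83, -0.408, 0.379, -0.423], [-0.02, -0.702, -0.712, 0.935], [0.0, 0.0, 0.0, 1.0]]
side [[0.805, -0.306, 0.508, -0.158], [-0.593, -0.393, 0.703, -0.891], [-0.015, -0.867, -0.498, 0.715], [0.0, 0.0, 0.0, 1.0]]
```

View pics/a.png

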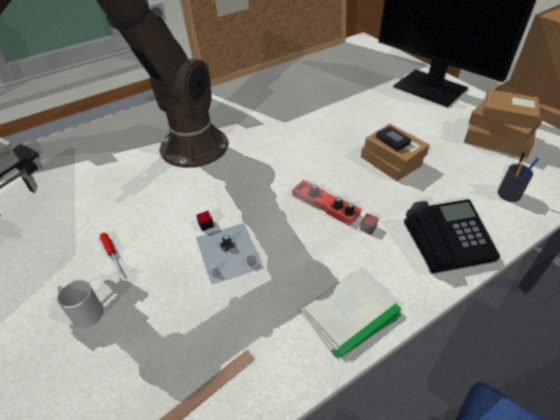

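The scene view shows the tray from (295,188) to (362,220), the mat around (228,253) with the loose module near (227,243), and boxcams at (206,220) and (370,223). Next I'll measure the tray and the module from the depth clouds.

Run:
```python
from h import *
for n in ("scene","side"):
    D=np.load(n+".npz"); f,P=D["f"],D["P"]
    hsv=cv2.cvtColor(f,cv2.COLOR_RGB2HSV).astype(int)
    z=P[...,2]
    red=((hsv[...,0]<8)|(hsv[...,0]>172))&(hsv[...,1]>120)&(hsv[...,2]>80)&(z>.015)&(z<.045)
    k,l,st,c=cv2.connectedComponentsWithStats(red.astype(np.uint8),connectivity=8)
    for i in range(1,k):
        if st[i,4]>25:
            q=P[l==i]; t=q[q[:,2]>.022]
            if len(t)<10: continue
            b=cv2.minAreaRect(t[:,:2].astype(np.float32)*1000)
            print(n,"red",st[i],np.median(q,0).round(3),"rect",b,"ztop",np.percentile(q[:,2],90).round(3))
    # dark things with height 0.02..0.06
    x,y=P[...,0],P[...,1]
    dark=(z>.008)&(z<.07)&(hsv[...,2]<90)&(x>.3)&(x<.9)&(abs(y)<.4)
    k,l,st,c=cv2.connectedComponentsWithStats(dark.astype(np.uint8),connectivity=8)
    for i in range(1,k):
        if st[i,4]>12:
            q=P[l==i]; print(n,"dark",st[i],q.mean(0).round(3),q.min(0).round(3),q.max(0).round(3))
```

```text
scene red [314 190  46  32 454] [0.568 0.205 0.027] rect ((564.5056762695312, 214.22119140625), (149.05352783203125, 59.52483367919922), 16.230560302734375) ztop 0.03
scene red [197 212  15  11 107] [ 0.392 -0.148  0.039] rect ((392.9361572265625, -148.07052612304688), (36.19968032836914, 37.6291618347168), 80.14199829101562) ztop 0.042
scene red [100 233  15  22 164] [ 0.308 -0.421  0.023] rect ((306.583251953125, -421.252197265625), (17.29561424255371, 80.62003326416016), 89.30672454833984) ztop 0.026
scene dark [313 191   6   5  18] [0.495 0.191 0.033] [0.49  0.185 0.023] [0.498 0.202 0.046]
scene dark [332 200  12  10  81] [0.577 0.213 0.035] [0.557 0.201 0.02 ] [0.586 0.232 0.058]
scene dark [344 206  11  10  87] [0.616 0.226 0.034] [0.596 0.213 0.018] [0.626 0.25  0.055]
scene dark [404 211  43  61 714] [0.825 0.307 0.045] [0.726 0.268 0.008] [0.9   0.356 0.07 ]
scene dark [432 210  34  43 450] [0.855 0.38  0.052] [0.775 0.319 0.038] [0.9  0.4  0.07]
scene dark [198 219  16  11 102] [ 0.408 -0.151  0.023] [ 0.385 -0.169  0.008] [ 0.413 -0.13   0.041]
scene dark [364 225  12   9
[... 817 characters left out ...]
 89.2183609008789) ztop 0.026
side dark [263 138  57  24 897] [0.807 0.32  0.039] [0.719 0.27  0.008] [0.9   0.399 0.07 ]
side dark [267 167  15  12 108] [0.67  0.236 0.024] [0.652 0.221 0.008] [0.703 0.259 0.038]
side dark [248 171  18  13 132] [0.586 0.22  0.037] [0.556 0.204 0.021] [0.624 0.256 0.053]
side dark [230 186  10  10  72] [0.481 0.186 0.037] [0.47  0.177 0.019] [0.497 0.2   0.056]
side dark [322 222   9   8  55] [ 0.589 -0.111  0.02 ] [ 0.578 -0.12   0.008] [ 0.6   -0.094  0.028]
side dark [298 235  15  14 130] [ 0.494 -0.136  0.021] [ 0.483 -0.15   0.008] [ 0.512 -0.115  0.041]
side dark [265 253  21  16 183] [ 0.38  -0.158  0.023] [ 0.365 -0.168  0.008] [ 0.405 -0.126  0.037]
```

View pics/b.png

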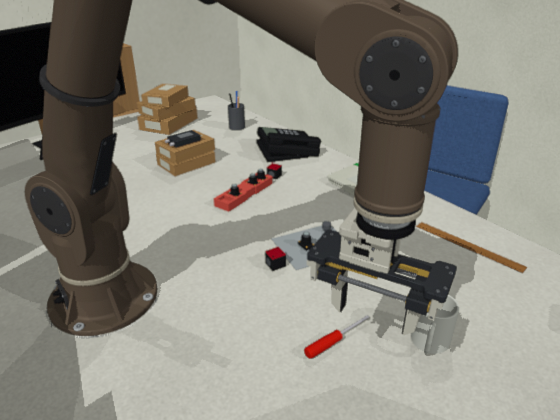

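The side view agrees with the cloud: tray centre at about (0.527, 0.204), yaw about 16.5°, with modules at about -42, +50 and +90 along it. So pocket1, at the near end, is empty. The loose module is near (0.50, -0.135). I'll move above it for a wrist look.

```bash
python3 -m inch '[[[1,-29.9,-40.3,0,0,0,0.128],[1,-29.9,-40.3,0,0,0,0.128],[1,-29.9,-40.3,0,0,0,0.128],[1,-29.9,-40.3,0,0,0,0.128],[1,-29.9,-40.3,0,0,0,0.128],[1,-29.9,-40.3,0,0,0,0.128],[1,-29.9,-40.3,0,0,0,0.128],[1,-29.9,-40.3,0,0,0,0.128],[1,-29.9,-40.3,0,0,0,0.128],[1,-29.9,-40.3,0,0,0,0.128],[1,-29.9,-40.3,0,0,0,0.128],[1,-29.9,-40.3,0,0,0,0.128]]]'
python3 - <<'E'
from h import *
print(T().round(3)); d=r.get_image("wrist"); print(np.array(d["mount"]).round(3)); f,P,W=cloud("wrist"); np.savez("w1.npz",f=f,P=P); save("w1.png",f)
z=P[...,2]; hsv=cv2.cvtColor(f,cv2.COLOR_RGB2HSV)
m=((z>.008)&(z<.06)).astype(np.uint8)
k,l,st,c=cv2.connectedComponentsWithStats(m)
for i in range(1,k):
    if st[i,4]>60:
        q=P[l==i]; 
        for lo in (.006,.025):
            t=q[q[:,2]>lo]
            if len(t)>20: print(st[i],lo,cv2.minAreaRect(t[:,:2].astype(np.float32)*1000),q[:,2].max().round(3))
E
```

```text
time: 1.3
position: [0.5007, -0.1339, 0.2433]
tool_rot: [0.0, 0.802, -0.597, -0.0]
contact_force: [-0.8, -0.2, 0.7]
width: 1.002
[[ 0.287 -0.958 -0.001  0.501]
 [-0.958 -0.287  0.    -0.134]
 [-0.001  0.001 -1.     0.243]
 [ 0.     0.     0.     1.   ]]
[[ 1.    -0.001  0.001 -0.   ]
 [ 0.     0.956  0.294 -0.078]
 [-0.001 -0.294  0.956 -0.141]
 [ 0.     0.     0.     1.   ]]
[   0    0   62  178 7632] 0.006 ((518.70556640625, 199.17645263671875), (202.08168029785156, 63.55681228637695), 15.311237335205078) 0.056
[   0    0   62  178 7632] 0.025 ((514.9649658203125, 200.6994171142578), (195.84046936035156, 63.47785949707031), 17.074899673461914) 0.056
[270  92  22  23 390] 0.006 ((592.74267578125, -107.70291900634766), (24.169361114501953, 24.295957565307617), 16.174903869628906) 0.026
[342 141  19  19 210] 0.006 ((565.7283325195312, -206.9904327392578), (17.25403594970703, 16.26787567138672), 54.043270111083984) 0.034
[342 141  19  19 210] 0.025 ((565.7263793945312, -206.7559356689453), (13.376792907714844, 11.835237503051758), 11.259672164916992) 0.034
[261 169  34  29 659] 0.006 ((498.472412109375, -131.75839233398438), (37.65461349487305, 28.467456817626953), 87.59095764160156) 0.044
[261 169  34  29 659] 0.025 ((498.4405517578125, -131.6488037109375), (19.759531021118164, 20.538681030273438), 87.41978454589844) 0.044
[523 242  37  26 530] 0.006 ((519.5302734375, -515.7697143554688), (10.301969528198242, 49.99173355102539), 35.15266418457031) 0.06
[523 242  37  26 530] 0.025 ((518.2013549804688, -510.570068359375), (5.8154296875, 31.772037506103516), 45.6878662109375) 0.06
[ 246  244   38   43 1139] 0.006 ((387.855712890625, -145.5358123779297), (39.27739334106445, 40.56705093383789), 82.6341781616211) 0.042
[ 246  244   38   43 1139] 0.025 ((387.8521728515625, -145.54708862304688), (39.22553253173828, 40.605308532714844), 82.79753875732422) 0.042
```

View pics/w1.png

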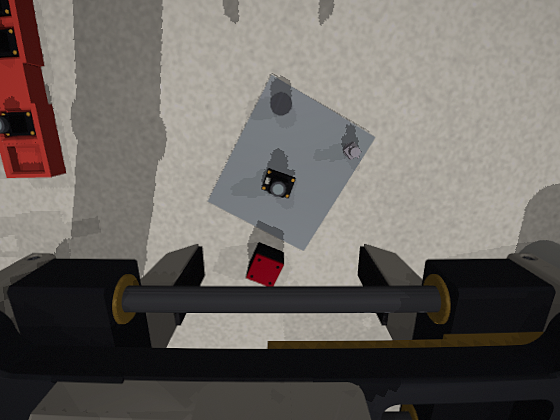

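The wrist view shows the module at (279,184), the lens at (281,103), the adaptor at (352,150) and the boxcam at (266,265). The tray's empty pocket is at (28,160). The module is at about (0.4985, -0.132), and its long axis is 19° from the jaw axis. I'll turn, come partway down, and measure again up close.

```bash
python3 -m inch '[[[1,-0.25,0.15,5,0,0,0.15],[1,-0.25,0.15,10,0,0,0.3],[1,-0.25,0.15,12,0,0,0.333],[1,-0.25,0.15,12,0,0,0.333]]]'
cat > mod.py <<'E'
from h import *
import sys
def module(c,rad=.035,zlo=.006,tag="w"):
    M=T(); f,P,W=cloud("wrist"); save(tag+".png",f)
    z=P[...,2]; m=(z>zlo)&(z<.075)&(np.hypot(P[...,0]-c[0],P[...,1]-c[1])<rad)
    q=P[m]; print("M",M[:3,3].round(4),"yaw tool x",np.degrees(np.arctan2(M[1,0],M[0,0])).round(2))
    return f,P,M,q
if __name__=="__main__":
    f,P,M,q=module((.4985,-.132),tag="w2")
    for lo,hi in ((.008,.08),(.008,.014),(.02,.08),(.038,.08)):
        t=q[(q[:,2]>lo)&(q[:,2]<hi)]; b=cv2.minAreaRect(t[:,:2].astype(np.float32)*1000); print(lo,len(t),b,np.median(t,0).round(4))
        d=np.array([b[0][0]/1000-M[0,3],b[0][1]/1000-M[1,3],0]); print("tool cm",(M[:3,:3].T@d*100).round(2))
    print(q[:,2].max())
E
python3 mod.py
```

```text
time: 1.8
position: [0.4952, -0.1349, 0.1209]
tool_rot: [-0.002, -0.69, 0.724, 0.002]
contact_force: [0.3, 0.3, 0.4]
width: 0.998
M [ 0.4952 -0.1349  0.1209] yaw tool x -92.77
0.008 1462 ((498.606201171875, -132.01504516601562), (37.6314811706543, 28.047134399414062), 86.60063171386719) [ 0.5032 -0.1323  0.016 ]
tool cm [-0.3  -0.33 -0.  ]
0.008 674 ((498.606201171875, -132.01504516601562), (37.6314811706543, 28.047134399414062), 86.60063171386719) [ 0.5043 -0.1378  0.0117]
tool cm [-0.3  -0.33 -0.  ]
0.02 688 ((498.8827209472656, -131.70367431640625), (19.246858596801758, 20.077308654785156), 86.67208862304688) [ 0.5026 -0.132   0.0412]
tool cm [-0.34 -0.35 -0.  ]
0.038 433 ((498.8477478027344, -131.83706665039062), (18.172910690307617, 18.313827514648438), 13.542423248291016) [ 0.4993 -0.1319  0.0418]
tool cm [-0.32 -0.35 -0.  ]
0.043871799434194475
```

```bash
python3 -m inch '[[[1,-0.33,-0.35,2.5,0,0,0.011],[1,-0.33,-0.35,5,0,0,0.011],[1,-0.33,-0.35,5,0,0,0.011],[1,-0.33,-0.35,5,0,0,0.011]]]'; python3 -c "
from h import *
M=T();print(M.round(4),(M[:3,:3].T@(np.array([.4987,-.132,.037])-M[:3,3])*100).round(2))"
```

```text
time: 2.25
position: [0.5025, -0.1312, 0.0753]
tool_rot: [0.0, -0.687, 0.727, -0.001]
contact_force: [-0.2, 0.2, -1.0]
width: 1.0
[[-5.650e-02 -9.984e-01  1.300e-03  5.025e-01]
 [-9.984e-01  5.650e-02 -5.000e-04 -1.312e-01]
 [ 4.000e-04 -1.300e-03 -1.000e+00  7.530e-02]
 [ 0.000e+00  0.000e+00  0.000e+00  1.000e+00]] [0.1  0.38 3.82]
```

```bash
python3 -m inch '[[[1,0.08,0.36,1,0,0,0],[1,0.08,0.36,1,0,0,0],[1,0.08,0.36,1,0,0,0]]]'; python3 -c "
from h import *
M=T();print((M[:3,:3].T@(np.array([.4987,-.132,.037])-M[:3,3])*100).round(2))"
```

```text
time: 2.55
position: [0.4982, -0.1312, 0.0642]
tool_rot: [0.0, -0.687, 0.727, -0.0]
contact_force: [-0.0, -0.5, -0.3]
width: 1.002
[ 0.08 -0.05  2.72]
```

Aligned to within 1 mm. I'll descend, close and hold.

```bash
python3 -m inch '[[[1,0.08,-0.05,1.5,0,0,0],[1,0.08,-0.05,2.7,0,0,0],[1,0.08,-0.05,2.7,0,0,0],[0.1,0.08,-0.05,2.7,0,0,0],[0.1,0.08,-0.05,2.7,0,0,0],[0.1,0.08,-0.05,2.7,0,0,0],[0.1,0.08,-0.05,2.7,0,0,0],[0.1,0.08,-0.05,2.7,0,0,0],[0.1,0.08,-0.05,2.7,0,0,0],[0.1,0.08,-0.05,2.7,0,0,0]]]'
```

```text
time: 3.55
position: [0.4987, -0.1318, 0.0368]
tool_rot: [0.0, -0.687, 0.727, -0.0]
contact_force: [0.0, 0.4, -0.5]
width: 0.44
```

```bash
python3 -m inch '[[[0.1,0,0,0,0,0,0],[0.1,0,0,0,0,0,0],[0.1,0,0,0,0,0,0],[0.1,0,0,0,0,0,0],[0.1,0,0,0,0,0,0],[0.1,0,0,0,0,0,0],[0.1,0,0,0,0,0,0]]]'
```

```text
time: 4.25
position: [0.4987, -0.1318, 0.0367]
tool_rot: [-0.0, -0.687, 0.727, 0.0]
contact_force: [-0.9, -0.2, 0.2]
width: 0.217
```

```bash
python3 -m inch '[[[0.1,0,0,-3,0,0,0],[0.1,0,0,-8,0,0,0],[0.1,-4,2,-12,0,0,-0.1],[0.1,-8,4,-16.3,0,0,-0.2],[0.1,-12,6,-16.3,0,0,-0.3],[0.1,-16,8,-16.3,0,0,-0.344],[0.1,-20,10,-16.3,0,0,-0.344],[0.1,-24,11.5,-16.3,0,0,-0.344],[0.1,-27,12.5,-16.3,0,0,-0.344],[0.1,-28.6,13,-16.3,0,0,-0.344],[0.1,-28.6,13,-16.3,0,0,-0.344],[0.1,-28.6,13,-16.3,0,0,-0.344]]]'
python3 -m inch '[[[0.1,0,0,0,0,0,0],[0.1,0,0,0,0,0,0]]]'
cat > tray.py <<'E'
from h import *
import sys
M=T(); f,P,W=cloud("wrist"); save(sys.argv[1]+".png",f); np.savez(sys.argv[1],f=f,P=P,M=M)
z=P[...,2]; hsv=cv2.cvtColor(f,cv2.COLOR_RGB2HSV).astype(int)
red=((hsv[...,0]<8)|(hsv[...,0]>172))&(hsv[...,1]>110)&(hsv[...,2]>60)
m=red&(z>.02)&(z<.036)&(P[...,1]>.1)
k,l,st,c=cv2.connectedComponentsWithStats(m.astype(np.uint8))
t=P[m]; b=cv2.minAreaRect(t[:,:2].astype(np.float32)*1000); print("rim rect",len(t),b,"z",np.median(t[:,2]))
print("width tool x yaw",np.degrees(np.arctan2(M[1,0],M[0,0])).round(2),M[:3,3].round(4),r.sense()["width"],r.sense()["contact_force"])
E
python3 tray.py w3
```

```text
time: 5.45
position: [0.3849, 0.1607, 0.1996]
tool_rot: [0.0, 0.801, -0.598, 0.0]
contact_force: [0.5, -1.7, -0.7]
width: 0.214
time: 5.65
position: [0.3853, 0.16, 0.1996]
tool_rot: [0.0, 0.801, -0.599, 0.0]
contact_force: [-0.0, -0.7, -0.5]
width: 0.214
rim rect 6056 ((492.5496520996094, 194.230712890625), (148.85716247558594, 59.85250473022461), 17.162601470947266) z 0.027532776466402564
width tool x yaw -73.63 [0.3853 0.16   0.1996] 0.20980146431966895 [ 0.16957702 -0.03722168 -0.68938506]
```

View pics/w3.png

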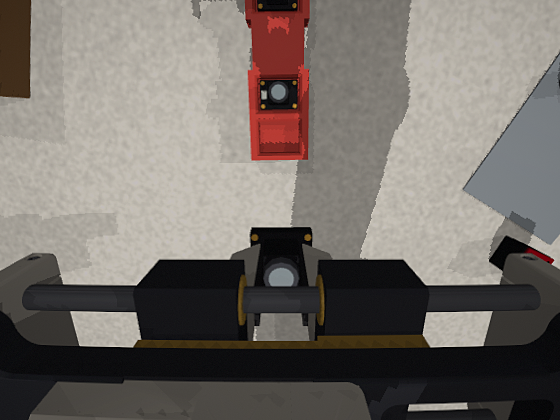

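The wrist view shows the empty pocket at (279,133), packed pocket2 at (278,93), and the held module level in the jaws with its lens at (282,277). I'll refine the tray frame and where the held module sits in the jaws.

Run:
```python
from h import *
D=np.load("w3.npz"); f,P,M=D["f"],D["P"],D["M"]; z=P[...,2]
hsv=cv2.cvtColor(f,cv2.COLOR_RGB2HSV).astype(int)
red=((hsv[...,0]<8)|(hsv[...,0]>172))&(hsv[...,1]>110)&(hsv[...,2]>60)
m=red&(z>.0245)&(z<.032)&(P[...,1]>.1)
m=cv2.erode(m.astype(np.uint8),np.ones((1,1)))>0
t=P[m][:,:2]*1000
best=None
for a in np.arange(14,20,.1):
    A=np.radians(a); u=t@[np.cos(A),np.sin(A)]; v=t@[-np.sin(A),np.cos(A)]
    s=u<np.percentile(u,1)+80
    lo,hi=np.percentile(v[s],1),np.percentile(v[s],99)
    if best is None or hi-lo<best[0]: best=(hi-lo,a,lo,hi,np.percentile(u,.5),u.min())
print(best)
a=np.radians(best[1]); ex=np.array([np.cos(a),np.sin(a)]); ey=np.array([-ex[1],ex[0]])
vc=(best[2]+best[3])/2
print("tray centre", (ex*(best[4]+110)+ey*vc), "pocket1",(ex*(best[4]+23)+ey*vc))
# pocket1 floor
c=(ex*(best[4]+23)+ey*vc)
Q=P.reshape(-1,3); d=(Q[:,:2]*1000-c); uu=d@ex; vv=d@ey
fl=(abs(uu)<22)&(abs(vv)<27)&(Q[:,2]<.0185)&(Q[:,2]>.008)
print("floor",fl.sum(),np.percentile(uu[fl],[1,50,99]),np.percentile(vv[fl],[1,50,99]),np.median(Q[fl,2]))
d2=Q[:,:2]*1000-(c+42*ex); k=(abs(d2@ex)<22)&(abs(d2@ey)<27)&(Q[:,2]>.049)&(Q[:,2]<.06); b=(d2[k]); print("packed lens offset from pocket2 nominal",np.median(b@ex),np.median(b@ey),k.sum())
# held module in tool frame
X=(P-M[:3,3])@M[:3,:3]*1000
v,u=np.mgrid[:420,:560]
roi=(v>222)&(v<262)&(u>245)&(u<318)&(abs(X[...,2])<60)&(abs(X[...,0])<25)&(abs(X[...,1])<25)
x=X[roi]
for lo in range(0,45,4):
    s=x[(x[:,2]>=lo)&(x[:,2]<lo+4)]
    if len(s)>5: print(lo,len(s),np.percentile(s[:,0],[1,99]).round(1),np.percentile(s[:,1],[1,50,99]).round(1))
r2=(v>262)&(v<300)&(u>262)&(u<302); y=X[r2]; print("lens",np.nanmedian(y,0).round(1))
```

```text
(np.float64(58.9152906631699), np.float64(16.69999999999999), np.float64(14.805868023870062), np.float64(73.72115868703996), np.float64(453.8352326875829), np.float64(453.3913410201205))
tray centre [527.33448305 204.42057437] pocket1 [444.00392599 179.42020914]
floor 1233 [-16.67746328  -0.18369957  15.37118321] [-20.62904412  -0.0610409   21.17643891] 0.013676908294038004
packed lens offset from pocket2 nominal -1.052955197977342 0.28267584514177724 344
0 365 [-18.1  18.8] [-10.2  -9.   -6. ]
4 229 [-19.2  19. ] [-10.4  -9.6  -7.8]
8 208 [-19.1  19.4] [-10.4  -9.7  -7.7]
12 174 [-17.2  16.5] [-10.3  -9.6  -7.7]
16 108 [-13.3  12.6] [-10.3  -9.7  -7.8]
20 152 [-17.8  17.3] [-13.1  -9.9  -5.9]
24 634 [-18.9  18.1] [-14.2 -11.4  -5.1]
28 156 [-18.6  17.9] [-14.3 -13.8 -13.1]
32 80 [-18.4  17.4] [-14.3 -13.8 -13.3]
lens [ 0.4 -5.3 -5.7]
```

```bash
python3 -m inch '[[[0.1,-0.1,-3.5,2,0,0,-0.006],[0.1,-0.2,-6.2,5,0,0,-0.006],[0.1,-0.2,-6.2,8,0,0,-0.006],[0.1,-0.2,-6.2,10,0,0,-0.006],[0.1,-0.2,-6.2,10,0,0,-0.006],[0.1,-0.2,-6.2,10,0,0,-0.006],[0.1,-0.2,-6.2,10,0,0,-0.006]]]'
cat > d.py <<'E'
from h import *
import sys
M=T();t=np.array(list(map(float,sys.argv[1:4])));print((M[:3,:3].T@(t-M[:3,3])*100).round(2),np.degrees(np.arctan2(M[1,0],M[0,0])).round(2))
E
python3 d.py .4438 .1795 .049
```

```text
time: 6.4
position: [0.4446, 0.1808, 0.101]
tool_rot: [-0.001, 0.803, -0.596, 0.001]
contact_force: [0.1, -0.1, -1.3]
width: 0.214
[0.1  0.13 5.2 ] -73.19
```

```bash
python3 -m inch '[[[0.1,0.08,0.1,2,0,0,0],[0.1,0.08,0.1,3.3,0,0,0],[0.1,0.08,0.1,3.3,0,0,0],[0.1,0.08,0.1,3.3,0,0,0],[0.1,0.08,0.1,3.3,0,0,0]]]'; python3 d.py .4438 .1795 .049
python3 - <<'E'
from h import *
f,P,W=cloud("wrist"); save("w4.png",f[150:330,160:400].repeat(3,0).repeat(3,1))
E
```

```text
time: 6.9
position: [0.4439, 0.1799, 0.0679]
tool_rot: [-0.001, 0.803, -0.596, 0.0]
contact_force: [0.5, -0.2, -0.5]
width: 0.215
[0.04 0.02 1.89] -73.17
```

View pics/w4.png

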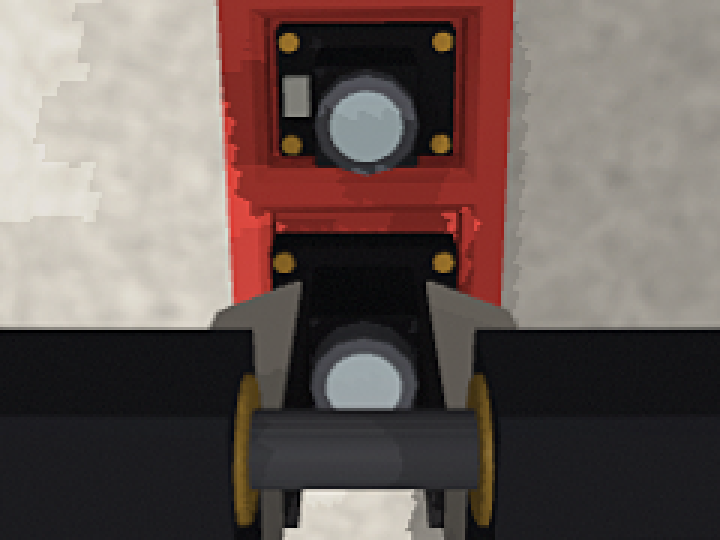

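The close view shows the held base, with screws at (283,263) and (443,263), lined up laterally over the pocket, whose opening spans columns 272–475. I'll lower it gently and watch the force.

```bash
python3 -m inch '[[[0.1,0.03,0.02,0.4,0,0,0],[0.1,0.03,0.02,0.8,0,0,0],[0.1,0.03,0.02,1.2,0,0,0],[0.1,0.03,0.02,1.5,0,0,0],[0.1,0.03,0.02,1.5,0,0,0]]]'; python3 d.py .4438 .1795 .049
```

```text
time: 7.45
position: [0.4427, 0.179, 0.0511]
tool_rot: [0.0, 0.803, -0.596, -0.0]
contact_force: [-0.4, -0.1, -0.3]
width: 0.212
[-0.01 -0.12  0.21] -73.16
```

It is inside the pocket with no contact force. Now I'll press in small steps.

```bash
for i in 1 2 3; do :; done; python3 -m inch '[[[0.1,0,0.05,0.15,0,0,0],[0.1,0,0.05,0.25,0,0,0],[0.1,0,0.05,0.25,0,0,0]]]'
```

```text
time: 7.75
position: [0.4425, 0.179, 0.0491]
tool_rot: [0.0, 0.803, -0.596, -0.0]
contact_force: [0.0, -0.4, -0.3]
width: 0.214
```

```bash
python3 -m inch '[[[0.1,0,0.05,0.1,0,0,0],[0.1,0,0.05,0.1,0,0,0]]]';  python3 -m inch '[[[0.1,0,0,0.1,0,0,0],[0.1,0,0,0.1,0,0,0]]]'
```

```text
time: 7.95
position: [0.4424, 0.179, 0.0487]
tool_rot: [-0.0, 0.803, -0.596, 0.0]
contact_force: [-0.9, -1.0, 5.9]
width: 0.212
time: 8.15
position: [0.4424, 0.1791, 0.0486]
tool_rot: [-0.0, 0.803, -0.596, 0.001]
contact_force: [-4.9, -2.6, 21.7]
width: 0.212
```

21.7 N is firmer than needed. The height, 48.6 mm, matches seated. I'll ease to about 10 N, then release.

```bash
python3 -m inch '[[[0.1,0,-0.05,-0.07,0,0,0],[0.1,0,-0.05,-0.07,0,0,0],[0.1,0,-0.05,-0.07,0,0,0]]]'
```

```text
time: 8.45
position: [0.4425, 0.1791, 0.0487]
tool_rot: [-0.0, 0.803, -0.596, 0.0]
contact_force: [-3.7, -1.5, 12.4]
width: 0.215
```

```bash
python3 -m inch '[[[0.1,0,-0.02,-0.06,0,0,0],[0.5,0,-0.02,-0.07,0,0,0],[0.5,0,-0.02,-0.07,0,0,0],[0.5,0,-0.02,-0.07,0,0,0],[0.5,0,-0.02,-0.07,0,0,0],[0.5,0,-0.02,-0.07,0,0,0],[0.5,0,-0.02,-0.07,0,0,0]]]'
python3 -m inch '[[[0.6,0,0,-1,0,0,0],[1,0,0,-4,0,0,0],[1,0,0,-8,0,0,0],[1,0,4,-12,0,0,0],[1,0,6,-15,0,0,0],[1,0,6,-15,0,0,0],[1,0,6,-15,0,0,0],[1,0,6,-15,0,0,0],[1,0,6,-15,0,0,0]]]'
python3 tray.py w5
```

```text
time: 9.15
position: [0.4427, 0.1791, 0.0486]
tool_rot: [0.0, 0.803, -0.596, -0.0]
contact_force: [0.7, 0.0, -0.6]
width: 0.501
time: 10.05
position: [0.3853, 0.1616, 0.1978]
tool_rot: [0.001, 0.803, -0.596, -0.001]
contact_force: [0.1, 0.5, -0.5]
width: 0.998
rim rect 6163 ((492.7189025878906, 194.49949645996094), (149.47019958496094, 60.21016311645508), 16.847999572753906) z 0.02751761636158012
width tool x yaw -73.18 [0.3853 0.1616 0.1978] 0.9996066623450592 [-0.32065829  0.53580898  0.32466057]
```

View pics/w5.png

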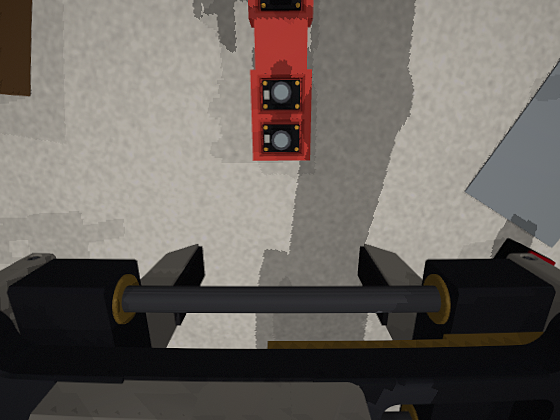

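The module sits in pocket1 at (281,139), looking the same as its neighbour at (280,92), and the tray has not moved. I'll check the lens heights and work out the approach to the waist.

```bash
python3 - <<'E'
from h import *
P=np.load("w5.npz")["P"]
for (v,u) in ((139,281),(92,281)): print(np.nanmedian(P[v-5:v+6,u-5:u+6].reshape(-1,3),0).round(4))
E
python3 d.py .527 .2044 .0195
```

```text
[0.4435 0.1792 0.0541]
[0.4833 0.1912 0.0542]
[  0.02 -14.84  17.8 ] -73.17
```

```bash
python3 -m inch '[[[1,0,-5,1,0,0,0],[1,0,-10,4,0,0,0],[1,0,-14.2,8,0,0,0],[1,0,-14.8,10,0,0,0],[1,0,-14.8,10,0,0,0],[1,0,-14.8,10,0,0,0],[1,0,-14.8,10,0,0,0]]]'; python3 d.py .527 .2043 .0195
python3 - <<'E'
from h import *
f,P,W=cloud("wrist")
D=np.load("side.npz");P=D["P"]; v=P[130:180,150:222].reshape(-1,3); v=v[(v[:,2]>.08)&(v[:,2]<.13)]; print("cartons",np.percentile(v,[2,98],axis=0).round(3))
E
```

```text
time: 10.8
position: [0.5265, 0.2048, 0.0995]
tool_rot: [-0.0, 0.803, -0.596, 0.0]
contact_force: [0.7, -0.3, 0.1]
width: 1.004
[ 0.06 -0.03  8.  ] -73.14
cartons [[0.406 0.461 0.081]
 [0.574 0.583 0.116]]
```

```bash
python3 -m inch '[[[1,0.06,-0.03,3,0,0,0.002],[1,0.06,-0.03,5.5,0,0,0.002],[1,0.06,-0.03,7,0,0,0.002],[1,0.06,-0.03,7.9,0,0,0.002],[1,0.06,-0.03,7.9,0,0,0.002],[1,0.06,-0.03,7.9,0,0,0.002]]]'; python3 d.py .527 .2043 .0195
```

```text
time: 11.45
position: [0.5279, 0.2044, 0.0208]
tool_rot: [-0.001, 0.802, -0.597, 0.0]
contact_force: [-0.2, 0.3, -0.2]
width: 0.996
[-0.02  0.09  0.13] -73.28
```

```bash
python3 -m inch '[[[0.4,0,0.05,0.05,0,0,0],[0.4,0,0.05,0.05,0,0,0],[0.4,0,0.05,0.05,0,0,0],[0.4,0,0.05,0.05,0,0,0],[0.4,0,0.05,0.05,0,0,0],[0.4,0,0.05,0.05,0,0,0],[0.4,0,0.05,0.05,0,0,0],[0.4,0,0.05,0.05,0,0,0],[0.4,0,0.05,0.05,0,0,0],[0.4,0,0.05,0.05,0,0,0]]]'
```

```text
time: 12.45
position: [0.5269, 0.2041, 0.0191]
tool_rot: [-0.0, 0.802, -0.597, -0.0]
contact_force: [-0.3, 1.1, 0.7]
width: 0.537
```

The jaws stopped at 50 mm, so the waist is gripped. I'll let the force settle, then start a slow lift.

```bash
python3 -m inch '[[[0.3,0,0,0,0,0,0],[0.3,0,0,0,0,0,0],[0.3,0,0,-0.2,0,0,0],[0.3,0,0,-0.5,0,0,0],[0.3,0,0,-1,0,0,0],[0.3,0,0,-1.5,0,0,0],[0.3,0,0,-1.5,0,0,0],[0.3,0,0,-1.5,0,0,0]]]'
python3 -c "
from h import *
s=r.sense();print(s['wrist_torque'],s['tool_rot'],s['width'],s['contact_force'])
print(cloud('wrist')[1].shape)"
```

```text
time: 13.25
position: [0.5271, 0.2039, 0.0343]
tool_rot: [-0.0, 0.802, -0.597, 0.0]
contact_force: [-0.4, 0.5, -4.4]
width: 0.542
[0.02728558 0.00843592 0.08364448] [-1.42759237e-04  8.02338155e-01 -5.96869708e-01  1.30097760e-04] 0.5422288801110091 [-0.40704765  0.46758823 -4.38140612]
(420, 560, 3)
```

About 4.4 N of weight and hardly any moment. I'll continue the lift smoothly to 12 cm.

```bash
python3 -m inch '[[[0.3,0,0,-0.5,0,0,0],[0.3,0,0,-1.5,0,0,0],[0.3,0,0,-3,0,0,0],[0.3,0,0,-4.5,0,0,0],[0.3,0,0,-6,0,0,0],[0.3,0,0,-7.5,0,0,0],[0.3,0,0,-9,0,0,0],[0.3,0,0,-10,0,0,0],[0.3,0,0,-10.5,0,0,0],[0.3,0,0,-10.5,0,0,0],[0.3,0,0,-10.5,0,0,0],[0.3,0,0,-10.5,0,0,0]]]'
python3 - <<'E'
from h import *
s=r.sense();print(s['wrist_torque'],s['width'],np.abs(s['qd']).max())
f,P,W=cloud("wrist"); save("w6.png",f); f2,P2,_=cloud("side"); save("s6.png",f2[90:300,120:400].repeat(2,0).repeat(2,1))
for n,g,Q in (("wrist",f,P),("side",f2,P2)):
    hsv=cv2.cvtColor(g,cv2.COLOR_RGB2HSV).astype(int)
    m=((hsv[...,0]<8)|(hsv[...,0]>172))&(hsv[...,1]>110)&(hsv[...,2]>60)&(Q[...,2]>.142)&(Q[...,2]<.156)
    q=Q[m]; A=np.c_[q[:,:2]-[.527,.204],np.ones(len(q))]; c=np.linalg.lstsq(A,q[:,2],rcond=None)[0]; print(n,len(q),np.degrees(c[:2]),c[2])
E
```

```text
time: 14.5
position: [0.5265, 0.2037, 0.1384]
tool_rot: [0.001, 0.802, -0.597, -0.0]
contact_force: [0.6, 1.0, -4.1]
width: 0.542
[-0.0136662   0.0252999  -0.02123859] 0.5419898954496989 0.0018117549574444365
wrist 20613 [-0.23987498 -0.17268773] 0.1467044437337725
side 248 [-0.22510734  0.30854636] 0.1453518090049316
```

View pics/s6.png

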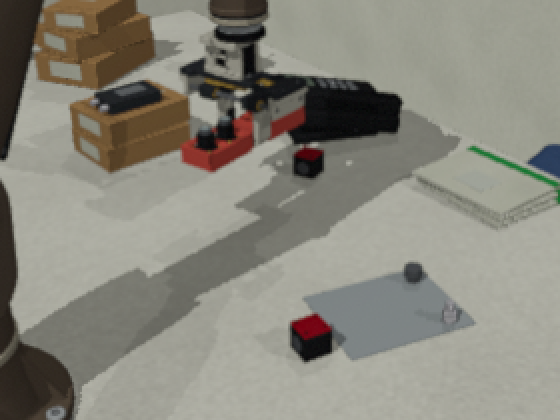

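View pics/w6.png

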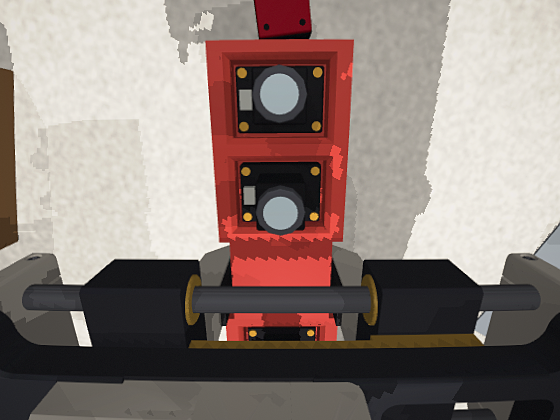

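The side view shows the tray up and level, with both near-end modules packed at (206,137) and (227,127) and the bystanders where they were. The wrist view shows the other two modules in their pockets, with lenses at (279,93) and (280,212). The plane fits put the tilt under 0.4° and the rim at about 0.146 m, so about 12 cm up. Handing in.

```bash
python3 -m inch '[[[0.3,0,0,0,0,0,0],[0.3,0,0,0,0,0,0],[0.3,0,0,0,0,0,0]]]'; python3 -c "
from plant import r
print(r.close_job())"
```

```text
time: 14.9
position: [0.5269, 0.2039, 0.139]
tool_rot: [0.0, 0.802, -0.597, -0.0]
contact_force: [0.6, 0.2, -4.3]
width: 0.542
the job is handed in; nothing more can be done
None
```

The loose module is in the tray's empty pocket (pocket1), and the arm was holding the tray about 12 cm above the desk when I handed the job in at 14.9 s.

- **Seating:** I felt the pocket floor at the expected height. The press briefly reached about 22 N, above the 6–15 N range, so I eased it to 12 N before letting go. The module's lens top was then at 54.1 mm, against 54.2 mm for its packed neighbour.
- **Lift:** I gripped the tray at its waist (the jaws stopped at 50 mm) and lifted it straight up. The wrist read about 4.3 N, which fits the tray plus four modules.
- **Final checks:** The rim was at about 0.146 m and the tilt under 0.4° in both cameras, though the two disagree slightly on its direction. The arm was still. All four modules are in their pockets, and the bystanders I could see hadn't moved. The mug and screwdriver were outside the last views, and the arm did not go near them after the first move.

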